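Put the silver-grain sieve set together

TASK

Put the little grading sieve set for the silver grains together, standing upright in the middle of the round wooden tray: the plain catch pan at the bottom, then the fine sieve (blue rim), the medium sieve (green rim) and the coarse sieve (red rim), and the lid with the black knob on top, each one fully home in the one below. Leave the jar of grains, the bench block and the punch case where they are.

Things in the scene. Friction and masses are not known exactly. Their poses are not given: they have to be found in the camera images.
- pan: catch pan: plain steel cup, no coloured rim, solid floor without holes. Outer diameter 60 mm, height 28 mm, bore 52 mm, floor 3 mm thick, about 0.12 kg, straight outer wall, flat underside. Origin: centre of its underside; z up. Starts upright on the bench.
- sieve_fine: fine sieve, blue rim, plate with many 1.6 mm holes. 60 mm wide, 30 mm high, 0.1 kg. Origin: centre of underside, z up. Spigot 0 to 7 mm up, 47.5 mm wide (43 at its foot); frame 7 to 30 mm, bore 52 mm, open above, floor at 9 mm. Nested, the spigot has 2.25 mm play all round and the frame sits on the rim below: origin 21 mm above the pan's or 23 mm above another sieve's. Starts upright.
- sieve_medium: medium sieve, green rim, plate with dozens of 3.5 mm holes. 60 mm wide, 30 mm high, 0.1 kg. Origin: centre of underside, z up. Spigot 0 to 7 mm up, 47.5 mm wide (43 at its foot); frame 7 to 30 mm, bore 52 mm, open above, floor at 9 mm. Nested, the spigot has 2.25 mm play all round and the frame sits on the rim below: origin 21 mm above the pan's or 23 mm above another sieve's. Starts upright.
- sieve_coarse: coarse sieve, red rim, plate with some 7 mm holes. 60 mm wide, 30 mm high, 0.1 kg. Origin: centre of underside, z up. Spigot 0 to 7 mm up, 47.5 mm wide (43 at its foot); frame 7 to 30 mm, bore 52 mm, open above, floor at 9 mm. Nested, the spigot has 2.25 mm play all round and the frame sits on the rim below: origin 21 mm above the pan's or 23 mm above another sieve's. Starts upright.
- lid: brass lid with a black knob. Origin: centre of its underside; z up. Spigot 0 to 7 mm up, 47.5 mm wide (43 at its foot); disc 7 to 11 mm, 60 mm wide; upright round knob 11 to 35 mm, 18 mm wide, with a 2 mm high brass collar at its foot. About 0.09 kg. Starts upright on the bench. Seated on a sieve, its origin is 23 mm above that sieve's.
- tray: round wooden tray, outer diameter 180 mm, 16 mm high over all; flat floor 6 mm above its underside, inner diameter 166 mm; the rim rises 10 mm above the floor. Loose, 0.5 kg. Origin: centre of its underside; z up. It lies left or right of the sieve parts.
- jar: bystander: small closed glass jar of silver grains with a cork, diameter 44 mm, 56 mm high, standing among the sieve parts. Origin: centre of its underside; z up.
- bench_block: bystander: square steel bench block, 100 x 100 x 25 mm, 1.9 kg, lying on the side away from the tray. Origin: centre of its underside; x and y along its edges.
- punch_case: bystander: red plastic case of steel punches standing on end, 46 (x) x 76 (y) mm, 64 mm high over the punches, between the robot and the bench block. Origin: centre of its underside.
Not all that is in view belongs to the job. Leave any pink or purple look-alike of the pan alone.

How it is judged:
By the outcome, as a careful person would: the job done as asked, in the order asked, and still so for the second after the job is handed in, with the robot touching nothing.
It also fails if it takes over 102 s, if anything falls off the work surface, if the arm or the gripper's body presses on something with over 40 N, if the wrist force passes 120 N, or if a joint passes its speed limit or range.

ROBOT

A 6-joint arm with a two-finger parallel gripper is mounted at the origin on the work surface. World frame = base frame: x ahead of the robot, y to its left, z up, the work surface at z = 0. Lengths are in mm, angles in degrees, forces in N, time in s.
With the tool pointing down it reaches from about 350 to 850 mm from the base axis. Payload 8.1 kg.
Tool frame: the origin (TCP) lies at the very end of the fingers, on their centre line; the grasp point (between the pads) lies 19 mm behind it (r.grip_point_offset is the distance from the TCP to the grasp point, in mm); z points along the fingers, y is the line along which they close (so a half turn about z gives the same grasp; the last joint's range is limited). The gripper opens to 85 mm and grips with 20 to 120 N. Pads are 22 mm wide; open, the fingers measure 114 mm over their backs; the gripper's body (76 mm by 85 mm) begins 54 mm behind the grasp point. The pads swing forward as they close: fully open they stand 13 mm farther back than shut.
Start: joints at [-77.831, 7.471, 85.268, -0, 87.261, -4.893], TCP at [176.071, -573.589, 231.292] pointing down, gripper open.
Joint ranges: [-169.43, 169.43], [-51.17, 129.36], [1.28, 143.12], [-76.62, 256.62], [0, 156.53], [-152.29, 152.29]. Speed limits (degrees/s): [136.94, 136.94, 159.86, 180, 180, 180].

INTERFACE

Orientations are given as [roll, pitch, yaw] about the fixed x, y, z axes, in that order (R = Rz(yaw) Ry(pitch) Rx(roll)).
In Python, from bench import status, eyes, r gives the robot as it stands.
- The arm moves only by the shell command python3 -m handwheel 'ROWS' [FORCE]. ROWS is a JSON object whose one key "series" holds a list that holds one entry, the list of rows, each a list of 7 numbers: the shift along the tool's x, y, z in cm, then the turn, a rotation vector about the tool's x, y, z in rad, then the opening, from 0 (shut) to 1 (fully open). In form: {"series": [[[tx, ty, tz, rx, ry, rz, claw], ...]]}. A call has 1 to 12 rows; each row is the pose to reach, as a shift and turn from the pose commanded when the call began, along the tool's axes at that moment; what a row does not reach only later rows make up. A row lasts 1/8 s, in which the tool goes at most 62.5 mm and 10.7 degrees, less where a joint would pass 70% of its speed; a pose out of reach is approached as far as the arm can. A call with a gripper value outside its range is refused whole. The fingers move at their own pace and stop on an object; FORCE is the grip in N (left out, the last holds). Time passes only in rows, so rows that repeat a pose let the fingers close. It gives the time, the measured TCP pose, the force, the opening and the grip force at its end, in the units of the state.
- status.sense(): the state, without advancing time (a new reading comes with each control period).
- eyes.snapshot(name): name is "side" or "top" or "wrist"; returns a dict with "img" (480x640x3 uint8, red, green, blue), "mtx" (3x3 intrinsics, pixels), "k1" (the pictures are not rectified: a ray, as slopes to the right and down, at radius r is drawn at 1 + k1 r^2 times it, then the intrinsics apply), "R" (3x3) and "t" (3): a world point X has camera coordinates R X + t. Camera axes: x right, y down, z forward; pixel columns grow to the right and rows downward; lengths in mm; the calibration is good to about 2 mm. A picture is of the moment at which its call begins. There is no depth.
- r.hand_in(): hands the job in; it is judged then, once.
The state is a dict: "time": time; "joint_pos": joint angles; "qd": joint speeds; "joint_efforts": joint torques, N m; "tool_pos": TCP position; "tcp_rot": TCP orientation; "ft_force": force on the tool from outside, world axes, zero at the start; "wrist_torque": the same for the moment, N m; "finger_gap": finger opening in mm; "grip_force": force on a finger pad.
Only numpy, scipy, OpenCV 4.12 (cv2) and the standard library are available. Lean on these libraries where they do the work, as an engineer would, in place of code of your own. Each camera call takes 0.05 s, during which the arm holds its last target. There are 200 camera calls.

## Working session

There is one attempt and no reset: what is moved stays moved. The work goes in short steps, Python scripts to look and compute and a shell command to move; the robot and the scene stay as the last step left them, time stands still between calls to the robot, and variables do not carry over. Pictures are saved under pics/ and viewed, at most 17 in all, crops included, and the job is handed in when it is done.

```bash
ls; mkdir -p pics
python3 - <<'E'
from bench import status, eyes, r
import cv2
print(status.sense())
for n in("top","side"):
    s=eyes.snapshot(n); cv2.imwrite(f"pics/{n}0.png",s["img"][:,:,::-1]); print(n,s["mtx"],s["k1"],s["R"],s["t"])
E
```

```text
pics
{'time': 0.0, 'joint_pos': array([-7.78306917e+01,  7.51546744e+00,  8.53312790e+01, -1.66403401e-03,
        8.72627362e+01, -4.89286644e+00]), 'qd': array([-0.02392964,  0.08244901, -0.06597987, -0.10635167,  0.05698527,
        0.01332643]), 'joint_efforts': array([ 1.78580365e-03, -5.69396138e+01, -5.00544190e+01, -2.67007053e-04,
        1.49047875e-02, -2.49053608e-05]), 'tool_pos': array([ 175.93733898, -573.02534421,  230.22154024]), 'tcp_rot': array([-1.79890775e+02, -7.68216265e-03,  1.70622485e+01]), 'ft_force': array([ 0.54670548, -0.09303276,  0.50642948]), 'wrist_torque': array([-4.05608102e-03,  2.90566043e-02,  9.57216104e-05]), 'grip_force': 0.0, 'finger_gap': 85.20171832958724}
top [[500.47835068   0.         318.20311452]
 [  0.         500.47835068 243.57275098]
 [  0.           0.           1.        ]] -0.13268518460409143 [[-1.92960433e-02 -9.99810698e-01 -2.49635105e-03]
 [-9.96136694e-01  1.94389584e-02 -8.56376935e-02]
 [ 8.56700085e-02  8.34238235e-04 -9.96323217e-01]] [ 22.84238379 499.62685959 942.41489746]
side [[449.23759079   0.         314.51867007]
 [  0.         449.23759079 248.39913881]
 [  0.           0.           1.        ]] -0.10418752821219235 [[-0.89934647 -0.4365754   0.02403851]
 [-0.28077116  0.53449587 -0.79717108]
 [ 0.3351768  -0.72368231 -0.60327475]] [460.52403741 195.73261158 608.24050635]
```

View pics/top0.png

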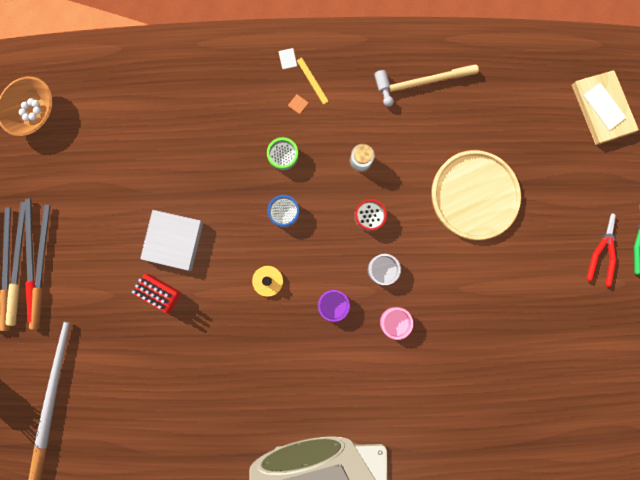

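View pics/side0.png

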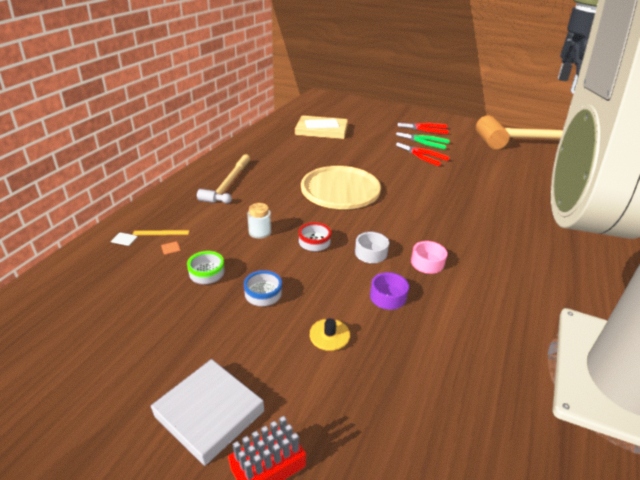

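The pan candidates in the top view are grey steel (384,269), purple (334,306) and pink (397,323). The grey one fits "plain steel, no coloured rim". The tray is at (477,195), green at (283,153), blue at (283,211), red at (371,215) and the lid at (267,281). Next I measure them and confirm the pan in a crop.

```bash
cat > h.py <<'E'
from bench import status, eyes, r
import numpy as np, cv2
from scipy.spatial.transform import Rotation as Ro
def und(s,uv):
    d=np.array([s["k1"],0,0,0,0],float)
    return cv2.undistortPoints(np.array(uv,float).reshape(-1,1,2),s["mtx"],d).reshape(-1,2)
def cast(s,uv,z):
    p=und(s,uv); d=np.c_[p,np.ones(len(p))]@s["R"]; c=-s["R"].T@s["t"]
    return c+d*((z-c[2])/d[:,2])[:,None]
def proj(s,X):
    x=np.atleast_2d(X)@s["R"].T+s["t"]; p=x[:,:2]/x[:,2:]; p=p*(1+s["k1"]*(p**2).sum(1,keepdims=True))
    return p@s["mtx"][:2,:2].T+s["mtx"][:2,2]
HSV={'blue':((100,120,60),(125,255,255)),'green':((45,120,80),(75,255,255)),'red':((173,190,110),(180,255,255)),
 'steel':((0,0,90),(180,50,255)),'brass':((21,150,120),(30,255,255)),'wood':((14,60,150),(28,255,255))}
def blob(s,c,near,rad=60):
    "convex hull of the colour mask within rad px of near, fitted circle on world plane done by caller"
    h=cv2.cvtColor(s["img"],cv2.COLOR_RGB2HSV); m=cv2.inRange(h,*HSV[c])
    k=np.zeros_like(m); cv2.circle(k,tuple(int(v) for v in near),rad,255,-1); m&=k
    cs=cv2.findContours(m,cv2.RETR_EXTERNAL,cv2.CHAIN_APPROX_NONE)[0]
    return cv2.convexHull(max(cs,key=cv2.contourArea)).reshape(-1,2)
def centre(s,c,near,z,rad=60):
    w=cast(s,blob(s,c,near,rad),z)[:,:2].astype(np.float32)
    (x,y),(a,b),_=cv2.fitEllipse(w); return np.round([x,y,a,b],1)
def go(xyz,yaw):
    "shift (cm) and turn (rad) in tool axes from the measured pose to xyz, tool down with yaw"
    q=status.sense(); R=Ro.from_euler('xyz',q["tcp_rot"],degrees=True)
    T=Ro.from_euler('xyz',[180,0,yaw],degrees=True)
    print("shift",np.round(R.inv().apply(np.array(xyz)-q["tool_pos"])/10,2),"turn",np.round((R.inv()*T).as_rotvec(),3),"t",round(q["time"],2))
E
python3 - <<'E'
from h import *
s=eyes.snapshot("top")
for n,c,p,z,rad in(("green","green",(283,153),30,30),("blue","blue",(283,211),30,30),("red","red",(371,215),30,30),("pan","steel",(384,269),14,24),("lid","brass",(267,281),11,25),("tray","wood",(477,195),10,60)): print(n,centre(s,c,p,z,rad))
i=s["img"][120:345,230:430,::-1]; cv2.imwrite("pics/crop.png",cv2.resize(i,None,fx=2.6,fy=2.6,interpolation=2))
t=eyes.snapshot("side")
for n,c,p,z,rad in(("green","green",(206,267),30,30),("blue","blue",(263,287),30,30),("red","red",(314,237),30,30),("lid","brass",(330,334),11,30),("tray","wood",(341,186),13,60)): print(n,centre(t,c,p,z,rad))
E
```

```text
green [678.7  80.3  60.4  61.9]
blue [565.2  79.7  58.7  60.2]Traceback (most recent call last):
  File "<stdin>", line 3, in <module>
  File "h.py", line 22, in centre
    w=cast(s,blob(s,c,near,rad),z)[:,:2].astype(np.float32)
             ~~~~^^^^^^^^^^^^^^
  File "h.py", line 20, in blob
    return cv2.convexHull(max(cs,key=cv2.contourArea)).reshape(-1,2)
                          ~~~^^^^^^^^^^^^^^^^^^^^^^^^
ValueError: max() iterable argument is empty
```

```bash
sed -i "s/'red':((173,190,110),(180,255,255))/'red':((0,205,140),(5,255,255))/" h.py
python3 - <<'E'
from h import *
s=eyes.snapshot("top"); t=eyes.snapshot("side")
h=cv2.cvtColor(s["img"],cv2.COLOR_RGB2HSV)
print(h[215,352:392].tolist()[:10], h[250,384].tolist())
i=s["img"][120:345,230:430,::-1]; cv2.imwrite("pics/crop.png",cv2.resize(i,None,fx=2.6,fy=2.6,interpolation=2))
for v,L in((s,(("red","red",(371,215),30,26),("pan","steel",(384,269),14,24),("lid","brass",(267,281),11,25),("tray","wood",(477,195),10,60))),
 (t,(("green","green",(206,267),30,30),("blue","blue",(263,287),30,30),("red","red",(314,237),30,30),("pan","steel",(372,247),14,25),("lid","brass",(330,334),11,30),("tray","wood",(341,186),13,60)))):
  for n,c,p,z,rad in L:
    try: print(n,centre(v,c,p,z,rad))
    except Exception as e: print(n,e)
E
```

```text
[[10, 165, 139], [10, 164, 140], [6, 161, 166], [1, 177, 212], [1, 200, 231], [3, 109, 224], [30, 11, 209], [43, 11, 213], [36, 12, 216], [33, 11, 212]] [10, 159, 138]
red [554.5 -88.8  56.5  58.9]
pan [ 448.6 -113.4   60.6   63.4]
lid [420.  116.6   4.   35.1]
tray [ 593.7 -304.   181.9  184. ]
green [679.2  82.5  62.   69.6]
blue [566.1  82.2  60.4  67.3]
red [555.8 -87.4  60.2  67.1]
pan [ 451.3 -116.7   67.2  101.7]
lid [433.2 115.   57.7  59.3]
tray [ 595.6 -304.   184.7  208.3]
```

View pics/crop.png

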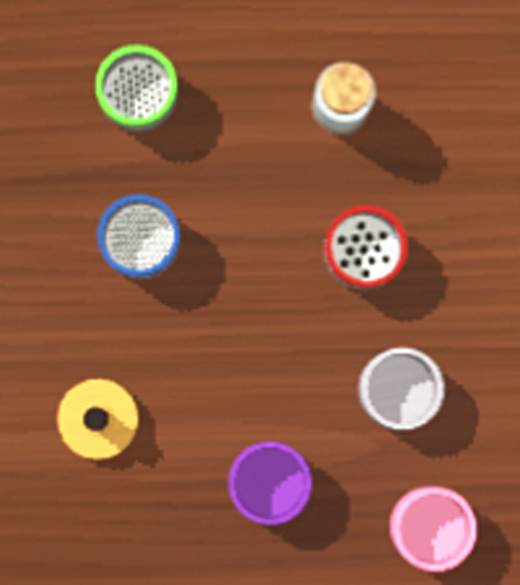

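The crop confirms it: plain grey pan at crop (401,388), image (384,269), with no coloured rim and a solid floor. Purple and pink are the decoys. The hole sizes match the blue, green and red rims. Now I move over the pan.

```bash
python3 -c "
from h import *
go([449,-114,120],0)"
```

```text
shift [ 39.57 -35.89  11.11] turn [-0.001  0.     0.298] t 0.25
```

```bash
python3 -m handwheel '{"series": [[[39.6,-35.9,11.1,0,0,0.298,1],[39.6,-35.9,11.1,0,0,0.298,1],[39.6,-35.9,11.1,0,0,0.298,1],[39.6,-35.9,11.1,0,0,0.298,1],[39.6,-35.9,11.1,0,0,0.298,1],[39.6,-35.9,11.1,0,0,0.298,1],[39.6,-35.9,11.1,0,0,0.298,1],[39.6,-35.9,11.1,0,0,0.298,1],[39.6,-35.9,11.1,0,0,0.298,1],[39.6,-35.9,11.1,0,0,0.298,1],[39.6,-35.9,11.1,0,0,0.298,1],[39.6,-35.9,11.1,0,0,0.298,1]]]}' 40
python3 - <<'E'
from h import *
go([449,-114,3],0); print(status.sense()["tool_pos"])
s=eyes.snapshot("wrist"); cv2.imwrite("pics/w1.png",s["img"][:,:,::-1])
print(proj(s,[[449,-114,28],[449,-114,0]]))
E
```

```text
time: 1.75
tool_pos: [449.1, -115.3, 120.6]
tcp_rot: [180.0, -0.0, -0.1]
ft_force: [-0.3, -0.8, -0.6]
finger_gap: 85.2
grip_force: 0.0
shift [-1.000e-02 -1.300e-01  1.176e+01] turn [ 0.    -0.    -0.002] t 1.75
[ 449.09468006 -115.27764958  120.62519576]
[[318.51406721 243.88613599]
 [318.6901028  234.0678606 ]]
```

View pics/w1.png

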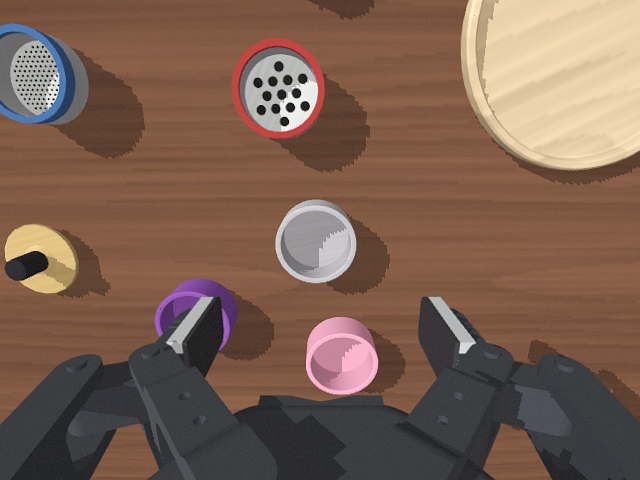

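The wrist view shows the pan rim centred at about (316,244), against a projected (318.5,243.9). The measurement is good to about 1.5 mm, so I descend and grip.

```bash
python3 -m handwheel '{"series": [[[0,-0.2,6,0,0,0,1],[0,-0.2,11.7,0,0,0,1],[0,-0.2,11.7,0,0,0,1],[0,-0.2,11.7,0,0,0,0.5],[0,-0.2,11.7,0,0,0,0.5],[0,-0.2,11.7,0,0,0,0.5],[0,-0.2,11.7,0,0,0,0.5],[0,-0.2,11.7,0,0,0,0.5]]]}' 40; python3 -m handwheel '{"series": [[[0,0,-3,0,0,0,0.5],[0,0,-6,0,0,0,0.5],[0,0,-6,0,0,0,0.5]]]}'
python3 - <<'E'
from h import *
go([594,-304,64],0)
s=eyes.snapshot("wrist"); cv2.imwrite("pics/w2.png",s["img"][:,:,::-1])
E
```

```text
time: 2.8
tool_pos: [452.1, -113.5, 6.8]
tcp_rot: [179.9, -0.3, -0.0]
ft_force: [-2.5, -1.5, 8.8]
finger_gap: 59.3
grip_force: 44.0
time: 3.18
tool_pos: [452.7, -113.5, 67.8]
tcp_rot: [179.8, -0.5, -0.0]
ft_force: [0.5, -1.8, -1.3]
finger_gap: 59.4
grip_force: 44.1
shift [14.13 19.05  0.56] turn [ 0.003 -0.008 -0.   ] t 3.17
```

View pics/w2.png

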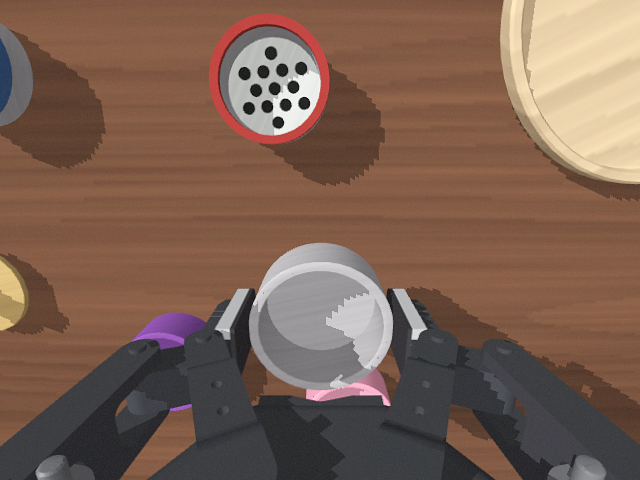

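Pan is held between the pads, its rim centred at about (320,325). TCP reads about 3 mm off the command, so I check whether it settles.

```bash
python3 -m handwheel '{"series": [[[0,0,0,0,0,0,0.5],[0,0,0,0,0,0,0.5],[0,0,0,0,0,0,0.5]]]}'; python3 -c "
from h import *
q=status.sense();print(q['joint_pos'],q['qd'],q['joint_efforts'],q['ft_force'])"
```

```text
time: 3.6
tool_pos: [448.7, -112.0, 62.4]
tcp_rot: [-180.0, 0.1, -0.0]
ft_force: [-0.0, -0.1, -1.2]
finger_gap: 59.5
grip_force: 44.1
[-2.03690588e+01 -5.12793756e+00  1.16437840e+02  7.33509331e-04
  6.87850950e+01  6.96443260e+01] [-0.00218149 -0.09538723 -0.19153958 -0.03214219  0.10431916  0.03138642] [ 4.58524417e-03 -4.08779204e+01 -4.55326760e+01 -9.57213451e-04
  1.19686365e-02 -2.39916426e-04] [-0.04095374 -0.11147373 -1.22120903]
```

```bash
python3 -m handwheel '{"series": [[[14.6,19.2,0,0,0,0,0.5],[14.6,19.2,0,0,0,0,0.5],[14.6,19.2,0,0,0,0,0.5],[14.6,19.2,0,0,0,0,0.5],[14.6,19.2,0,0,0,0,0.5],[14.6,19.2,0,0,0,0,0.5],[14.6,19.2,0,0,0,0,0.5],[14.6,19.2,0,0,0,0,0.5],[14.6,19.2,0,0,0,0,0.5]]]}'
python3 - <<'E'
from h import *
go([594.5,-304,20],0)
s=eyes.snapshot("side"); t=eyes.snapshot("top")
cv2.imwrite("pics/s3.png",np.hstack([cv2.resize(s["img"][120:270,250:450],(400,300)),cv2.resize(t["img"][110:260,400:550],(300,300))])[:,:,::-1])
w=eyes.snapshot("wrist"); cv2.imwrite("pics/w3.png",w["img"][:,:,::-1])
print(centre(t,'wood',(477,195),10,60))
E
```

```text
time: 4.72
tool_pos: [595.3, -303.7, 63.9]
tcp_rot: [180.0, -0.0, 0.0]
ft_force: [0.0, -0.9, -1.1]
finger_gap: 59.2
grip_force: 44.1
shift [-0.08  0.02  4.39] turn [ 0.    -0.001  0.   ] t 4.72
[ 604.8 -282.8  129.9  181.3]
```

View pics/s3.png

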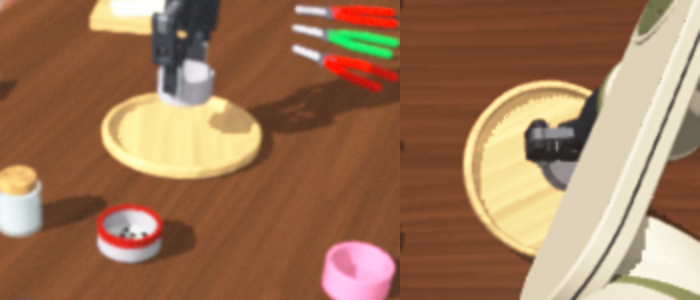

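The side crop shows the pan held level over the tray at about (185,80) in the crop. Now I lower it.

```bash
python3 -m handwheel '{"series": [[[0,0,2.5,0,0,0,0.5],[0,0,4.6,0,0,0,0.5],[0,0,4.8,0,0,0,0.5],[0,0,5,0,0,0,0.5],[0,0,5,0,0,0,0.5],[0,0,5,0,0,0,0.5],[0,0,5,0,0,0,0.5]]]}'; python3 -m handwheel '{"series": [[[0,0,0.3,0,0,0,0.5],[0,0,0.3,0,0,0,0.5],[0,0,0.3,0,0,0,0.5]]]}'
```

```text
time: 5.75
tool_pos: [595.5, -304.4, 13.7]
tcp_rot: [180.0, -0.0, -0.0]
ft_force: [0.7, -0.2, -1.0]
finger_gap: 59.0
grip_force: 44.5
time: 6.12
tool_pos: [596.1, -304.7, 12.7]
tcp_rot: [179.9, -0.1, -0.0]
ft_force: [-4.0, 2.4, 12.4]
finger_gap: 59.4
grip_force: 45.7
```

```bash
python3 -m handwheel '{"series": [[[0,0,-0.2,0,0,0,0.8],[0,0,-0.2,0,0,0,1],[0,0,-0.2,0,0,0,1],[0,0,-4,0,0,0,1],[0,0,-9,0,0,0,1],[0,0,-13,0,0,0,1],[0,0,-13,0,0,0,1],[0,0,-13,0,0,0,1],[0,0,-13,0,0,0,1]]]}'
python3 - <<'E'
from h import *
w=eyes.snapshot("wrist"); cv2.imwrite("pics/w4.png",w["img"][:,:,::-1])
print(proj(w,[[595,-304,34],[595,-304,6]])); go([565.5,80.5,120],0)
E
```

```text
time: 7.25
tool_pos: [594.2, -303.6, 138.1]
tcp_rot: [-179.9, 0.2, -0.0]
ft_force: [-0.9, -0.2, 0.5]
finger_gap: 85.6
grip_force: 0.0
[[321.11456962 238.03352146]
 [321.11137435 229.03225237]]
shift [ -2.88 -38.41   1.89] turn [-0.002  0.003 -0.   ] t 7.3
```

View pics/w4.png

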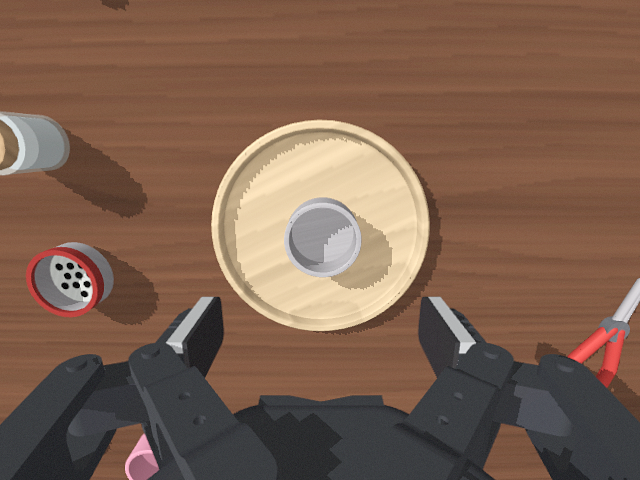

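The pan at (323,238) stands upright in the tray, whose outline is centred at about (320,226). I check the centring numerically.

Run:
```python
from h import *
w=eyes.snapshot("wrist")
b=blob(w,'wood',(320,226),125); print(b.min(0),b.max(0))
for z in(16,8): print(centre(w,'wood',(320,226),z,125))
print(centre(w,'steel',(323,238),20,50))
t=eyes.snapshot("top");s=eyes.snapshot("side")
print(centre(s,'wood',(341,186),16,60),centre(s,'wood',(341,186),8,60))
# predicted outer top rim pixels for centre guesses, wrist
a=np.linspace(0,2*np.pi,90)
for x in(593,596,599):
    for z in(0,16):
        p=proj(w,np.c_[x+90*np.cos(a),-303+90*np.sin(a),0*a+z]); print(x,z,p.min(0).round(1),p.max(0).round(1))
```

```text
[211 119] [428 330]
[ 592.9 -302.9  178.6  178.9]
[ 590.7 -302.8  184.   184.4]
[ 590.5 -304.9   62.7   67.6]
[ 593.7 -299.1  183.5  207.8] [ 599.  -312.6  186.4  211.2]
593 0 [216.  119.7] [423.9 321.9]
593 16 [210.1 118.3] [429.7 331. ]
596 0 [215.7 115.7] [424.2 319.1]
596 16 [209.8 114. ] [430.  328.1]
599 0 [215.4 111.7] [424.5 316.2]
599 16 [209.4 109.7] [430.3 325.1]
```

Pan and tray agree to about 2 mm. Next the blue sieve.

```bash
python3 -m handwheel '{"series": [[[-2.9,-38.4,1.8,0,0,0,1],[-2.9,-38.4,1.8,0,0,0,1],[-2.9,-38.4,1.8,0,0,0,1],[-2.9,-38.4,1.8,0,0,0,1],[-2.9,-38.4,1.8,0,0,0,1],[-2.9,-38.4,1.8,0,0,0,1],[-2.9,-38.4,1.8,0,0,0,1],[-2.9,-38.4,1.8,0,0,0,1],[-2.9,-38.4,1.8,0,0,0,1],[-2.9,-38.4,1.8,0,0,0,1],[-2.9,-38.4,1.8,0,0,0,1],[-2.9,-38.4,1.8,0,0,0,1]]]}'
python3 - <<'E'
from h import *
w=eyes.snapshot("wrist"); p=proj(w,[[565.5,80.5,30]])[0]; print(p)
c=centre(w,'blue',p,30,75); print(c); go([c[0],c[1],3],0)
t=eyes.snapshot("top"); print(centre(t,'steel',(477,195),20,25))
E
```

```text
time: 8.95
tool_pos: [566.4, 79.2, 122.3]
tcp_rot: [-180.0, 0.0, -0.1]
ft_force: [-0.8, -0.3, 0.3]
finger_gap: 85.5
grip_force: 0.0
[318.53846977 245.04131932]
[566.2  80.7  59.6  60.6]
shift [-0.02 -0.13 11.93] turn [-0.    -0.    -0.001] t 9.0
[ 594.  -306.4   60.6   68.2]
```

```bash
python3 -m handwheel '{"series": [[[0,-0.1,5.8,0,0,0,1],[0,-0.1,11.0,0,0,0,1],[0,-0.1,11.5,0,0,0,1],[0,-0.1,11.5,0,0,0,1],[0,-0.1,11.5,0,0,0,1],[0,-0.1,11.5,0,0,0,0.5],[0,-0.1,11.5,0,0,0,0.5],[0,-0.1,11.5,0,0,0,0.5],[0,-0.1,11.5,0,0,0,0.5],[0,-0.1,11.5,0,0,0,0.5]]]}' 40; python3 -m handwheel '{"series": [[[0,0,-4,0,0,0,0.5],[0,0,-9,0,0,0,0.5],[0,0,-9,0,0,0,0.5],[0,0,-9,0,0,0,0.5],[0,0,-9,0,0,0,0.5],[0,0,-9,0,0,0,0.5]]]}'
python3 - <<'E'
from h import *
go([595.5,-304.4,98],0)
w=eyes.snapshot("wrist"); z=status.sense()["tool_pos"][2]
print(centre(w,'blue',(320,320),z+23,120))
cv2.imwrite("pics/w5.png",w["img"][:,:,::-1])
E
```

```text
time: 10.3
tool_pos: [567.8, 80.9, 9.2]
tcp_rot: [-180.0, -0.2, -0.0]
ft_force: [-1.0, 0.1, 7.9]
finger_gap: 59.3
grip_force: 42.2
time: 11.05
tool_pos: [565.3, 80.7, 95.8]
tcp_rot: [180.0, 0.2, -0.0]
ft_force: [-0.2, -0.6, -0.8]
finger_gap: 58.8
grip_force: 44.4
shift [ 3.03 38.51 -0.23] turn [ 0.     0.003 -0.   ] t 11.05
[566.2  80.5  58.4  61.1]
```

View pics/w5.png

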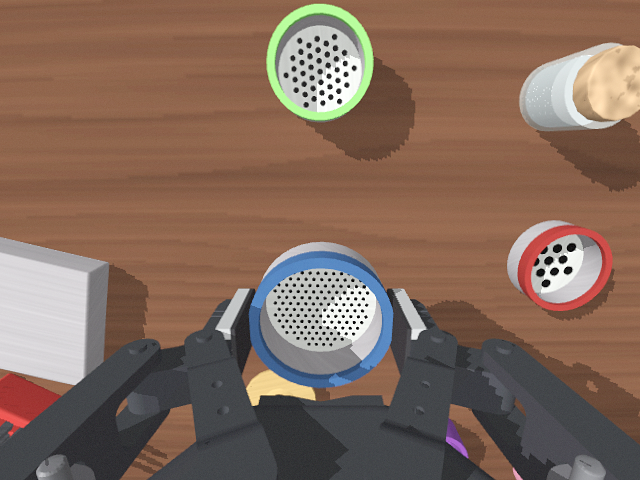

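Blue sieve is held level, its rim centred at (321,319) between the pads. I carry it over the pan.

```bash
python3 -m handwheel '{"series": [[[3,38.6,0,0,0,0,0.5],[3,38.6,0,0,0,0,0.5],[3,38.6,0,0,0,0,0.5],[3,38.6,0,0,0,0,0.5],[3,38.6,0,0,0,0,0.5],[3,38.6,0,0,0,0,0.5],[3,38.6,0,0,0,0,0.5],[3,38.6,2,0,0,0,0.5],[3,38.6,4,0,0,0,0.5],[3,38.6,4,0,0,0,0.5],[3,38.6,4,0,0,0,0.5],[3,38.6,4,0,0,0,0.5]]]}'
python3 - <<'E'
from h import *
go([595,-305,37],0)
w=eyes.snapshot("wrist"); z=status.sense()["tool_pos"][2]
print(centre(w,'blue',(320,320),z+21,120))
s=eyes.snapshot("side"); cv2.imwrite("pics/s6.png",cv2.resize(s["img"][120:220,280:410],None,fx=4,fy=4,interpolation=2)[:,:,::-1])
E
```

```text
time: 12.6
tool_pos: [597.1, -305.0, 58.4]
tcp_rot: [180.0, -0.1, 0.0]
ft_force: [-0.1, 0.1, -0.3]
finger_gap: 59.0
grip_force: 44.3
shift [-0.21 -0.    2.14] turn [ 0.001 -0.001  0.001] t 12.6
[ 596.7 -305.2   59.2   62.1]
```

View pics/s6.png

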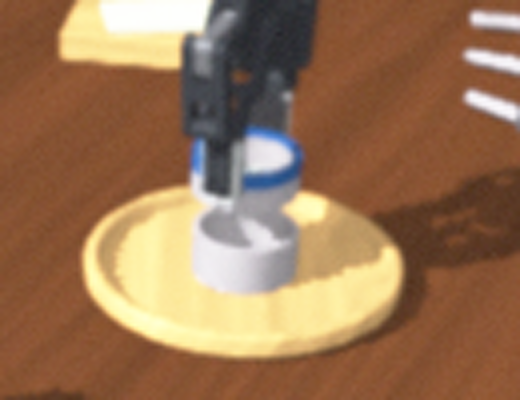

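The sieve at crop column 247 hangs directly above the pan at column 246. I lower it.

```bash
python3 -m handwheel '{"series": [[[-0.15,0,1,0,0,0,0.5],[-0.15,0,1.6,0,0,0,0.5],[-0.15,0,2,0,0,0,0.5],[-0.15,0,2.2,0,0,0,0.5],[-0.15,0,2.2,0,0,0,0.5],[-0.15,0,2.2,0,0,0,0.5],[-0.15,0,2.2,0,0,0,0.5]]]}'; python3 -m handwheel '{"series": [[[0,0,0.1,0,0,0,0.5],[0,0,0.1,0,0,0,0.5]]]}'
```

```text
time: 13.58
tool_pos: [595.1, -305.5, 36.3]
tcp_rot: [180.0, -0.0, -0.0]
ft_force: [-3.5, -0.1, 6.4]
finger_gap: 58.7
grip_force: 45.1
time: 13.82
tool_pos: [595.3, -305.6, 36.3]
tcp_rot: [180.0, -0.1, -0.0]
ft_force: [-5.3, 2.6, 12.0]
finger_gap: 58.9
grip_force: 45.7
```

Contact came at z=36.3, and 36.2 was expected for fully seated. Release and rise.

```bash
python3 -m handwheel '{"series": [[[0,0,-0.1,0,0,0,0.8],[0,0,-0.2,0,0,0,1],[0,0,-0.2,0,0,0,1],[0,0,-4,0,0,0,1],[0,0,-9,0,0,0,1],[0,0,-12,0,0,0,1],[0,0,-12,0,0,0,1],[0,0,-12,0,0,0,1],[0,0,-12,0,0,0,1],[0,0,-12,0,0,0,1]]]}'
python3 - <<'E'
from h import *
w=eyes.snapshot("wrist"); p=proj(w,[[595,-305,57]])[0]
c=centre(w,'blue',p,57,60);print(c)
s=eyes.snapshot("side");print(centre(s,'blue',proj(s,[[595,-305,57]])[0],57,25)); cv2.imwrite("pics/s7.png",np.hstack([cv2.resize(s["img"][120:220,280:410],(390,300),interpolation=2),cv2.resize(w["img"],(400,300))])[:,:,::-1])
go([679,81,125],0)
E
```

```text
time: 15.08
tool_pos: [594.0, -304.8, 152.6]
tcp_rot: [-179.9, 0.1, -0.0]
ft_force: [-0.3, 0.4, -0.5]
finger_gap: 85.2
grip_force: 0.0
[ 593.9 -305.8   59.1   60.7]
[ 595.  -300.2   55.9   72.4]
shift [  8.46 -38.6    2.85] turn [-0.001  0.001 -0.   ] t 15.18
```

View pics/s7.png

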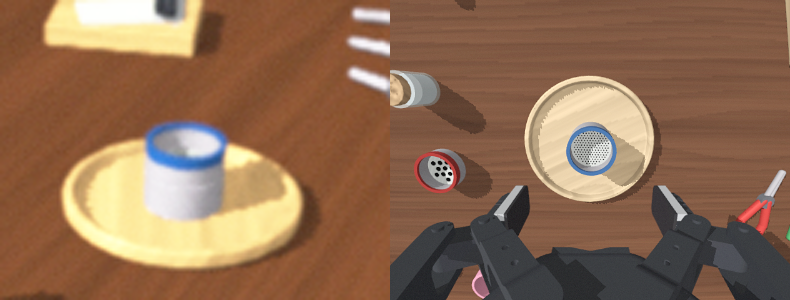

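Fine sieve sits flush on the pan, with one continuous cylinder in the side crop at (185,170). Next green.

```bash
python3 -m handwheel '{"series": [[[8.5,-38.6,2.8,0,0,0,1],[8.5,-38.6,2.8,0,0,0,1],[8.5,-38.6,2.8,0,0,0,1],[8.5,-38.6,2.8,0,0,0,1],[8.5,-38.6,2.8,0,0,0,1],[8.5,-38.6,2.8,0,0,0,1],[8.5,-38.6,2.8,0,0,0,1],[8.5,-38.6,2.8,0,0,0,1],[8.5,-38.6,2.8,0,0,0,1],[8.5,-38.6,2.8,0,0,0,1],[8.5,-38.6,2.8,0,0,0,1],[8.5,-38.6,2.8,0,0,0,1]]]}'
python3 - <<'E'
from h import *
w=eyes.snapshot("wrist"); p=proj(w,[[679,81,30]])[0]
c=centre(w,'green',p,30,75); print(c); go([c[0],c[1],7],0)
E
```

```text
time: 16.68
tool_pos: [679.9, 80.0, 126.5]
tcp_rot: [180.0, -0.0, -0.1]
ft_force: [-0.2, 0.2, -0.5]
finger_gap: 85.1
grip_force: 0.0Traceback (most recent call last):
  File "<stdin>", line 3, in <module>
  File "h.py", line 23, in centre
    (x,y),(a,b),_=cv2.fitEllipse(w); return np.round([x,y,a,b],1)
                  ~~~~~~~~~~~~~~^^^
cv2.error: OpenCV(4.12.0) /io/opencv/modules/imgproc/src/shapedescr.cpp:361: error: (-201:Incorrect size of input array) There should be at least 5 points to fit the ellipse in function 'fitEllipseNoDirect'
```

```bash
sed -i "s/((45,120,80)/((40,70,80)/" h.py
python3 - <<'E'
from h import *
w=eyes.snapshot("wrist"); p=proj(w,[[679,81,30]])[0]
c=centre(w,'green',p,30,75); print(p,c); go([c[0],c[1],7],0)
E
```

```text
[319.27696843 243.37984851] [680.2  81.1  60.2  61.7]
shift [ 0.03 -0.07 11.94] turn [ 0.    -0.    -0.001] t 16.77
```

```bash
python3 -m handwheel '{"series": [[[0,-0.1,5.8,0,0,0,1],[0,-0.1,11.4,0,0,0,1],[0,-0.1,11.9,0,0,0,1],[0,-0.1,11.9,0,0,0,1],[0,-0.1,11.9,0,0,0,1],[0,-0.1,11.9,0,0,0,0.5],[0,-0.1,11.9,0,0,0,0.5],[0,-0.1,11.9,0,0,0,0.5],[0,-0.1,11.9,0,0,0,0.5],[0,-0.1,11.9,0,0,0,0.5]]]}' 40; python3 -m handwheel '{"series": [[[0,0,-5,0,0,0,0.5],[0,0,-10.5,0,0,0,0.5],[0,0,-10.5,0,0,0,0.5],[0,0,-10.5,0,0,0,0.5],[0,0,-10.5,0,0,0,0.5],[0,0,-10.5,0,0,0,0.5]]]}'
python3 - <<'E'
from h import *
go([594.5,-305.5,110],0)
w=eyes.snapshot("wrist"); z=status.sense()["tool_pos"][2]
print(centre(w,'green',(320,320),z+21,120))
E
```

```text
time: 18.02
tool_pos: [681.5, 81.9, 9.9]
tcp_rot: [-180.0, -0.2, -0.0]
ft_force: [-1.5, -0.1, 7.9]
finger_gap: 59.0
grip_force: 42.7
time: 18.77
tool_pos: [678.7, 81.7, 110.3]
tcp_rot: [180.0, 0.2, -0.0]
ft_force: [-0.8, -0.5, -1.4]
finger_gap: 59.0
grip_force: 44.3
shift [-8.41 38.72  0.06] turn [ 0.     0.003 -0.   ] t 18.77
[679.2  81.5  59.2  62.5]
```

```bash
python3 -m handwheel '{"series": [[[-8.4,38.7,0,0,0,0,0.5],[-8.4,38.7,0,0,0,0,0.5],[-8.4,38.7,0,0,0,0,0.5],[-8.4,38.7,0,0,0,0,0.5],[-8.4,38.7,0,0,0,0,0.5],[-8.4,38.7,0,0,0,0,0.5],[-8.4,38.7,0,0,0,0,0.5],[-8.4,38.7,1.5,0,0,0,0.5],[-8.4,38.7,3,0,0,0,0.5],[-8.4,38.7,3,0,0,0,0.5],[-8.4,38.7,3,0,0,0,0.5],[-8.4,38.7,3,0,0,0,0.5]]]}'
python3 - <<'E'
from h import *
go([594.5,-305.7,60],0)
w=eyes.snapshot("wrist"); z=status.sense()["tool_pos"][2]
print(centre(w,'green',(320,320),z+20,120))
E
```

```text
time: 20.32
tool_pos: [596.5, -304.8, 83.1]
tcp_rot: [180.0, -0.1, 0.0]
ft_force: [0.5, 0.4, -2.5]
finger_gap: 59.2
grip_force: 44.3
shift [-0.2   0.09  2.31] turn [ 0.001 -0.001  0.001] t 20.32
[ 596.3 -304.9   59.9   63. ]
```

```bash
python3 -m handwheel '{"series": [[[-0.15,0.05,1,0,0,0,0.5],[-0.15,0.05,1.6,0,0,0,0.5],[-0.15,0.05,2,0,0,0,0.5],[-0.15,0.05,2.2,0,0,0,0.5],[-0.15,0.05,2.3,0,0,0,0.5],[-0.15,0.05,2.3,0,0,0,0.5],[-0.15,0.05,2.3,0,0,0,0.5]]]}'; python3 -m handwheel '{"series": [[[0,0,0.1,0,0,0,0.5],[0,0,0.1,0,0,0,0.5]]]}'
```

```text
time: 21.25
tool_pos: [594.6, -305.9, 59.9]
tcp_rot: [180.0, -0.0, -0.0]
ft_force: [-2.0, 0.5, 3.8]
finger_gap: 58.9
grip_force: 44.7
time: 21.5
tool_pos: [594.8, -306.0, 59.9]
tcp_rot: [180.0, -0.1, -0.0]
ft_force: [-5.9, 3.3, 11.0]
finger_gap: 59.2
grip_force: 45.4
```

Seated at 59.9, as predicted. Release, rise and check.

```bash
python3 -m handwheel '{"series": [[[0,0,-0.1,0,0,0,0.8],[0,0,-0.2,0,0,0,1],[0,0,-0.2,0,0,0,1],[0,0,-4,0,0,0,1],[0,0,-9,0,0,0,1],[0,0,-10,0,0,0,1],[0,0,-10,0,0,0,1],[0,0,-10,0,0,0,1],[0,0,-10,0,0,0,1],[0,0,-10,0,0,0,1]]]}'
python3 - <<'E'
from h import *
w=eyes.snapshot("wrist"); p=proj(w,[[595,-305,80]])[0]
print(centre(w,'green',p,80,80))
s=eyes.snapshot("side");print(centre(s,'green',proj(s,[[595,-305,80]])[0],80,25)); 
go([555,-89,125],0)
E
```

```text
time: 22.75
tool_pos: [593.7, -305.4, 157.0]
tcp_rot: [-179.9, 0.1, -0.0]
ft_force: [-0.2, 0.0, 0.9]
finger_gap: 85.5
grip_force: 0.0
[ 593.8 -306.1   60.    61.8]
[ 593.6 -302.6   63.9   81.9]
shift [ -3.91 -21.66   3.28] turn [-0.     0.001 -0.   ] t 22.85
```

```bash
python3 -m handwheel '{"series": [[[-3.9,-21.7,3.2,0,0,0,1],[-3.9,-21.7,3.2,0,0,0,1],[-3.9,-21.7,3.2,0,0,0,1],[-3.9,-21.7,3.2,0,0,0,1],[-3.9,-21.7,3.2,0,0,0,1],[-3.9,-21.7,3.2,0,0,0,1],[-3.9,-21.7,3.2,0,0,0,1],[-3.9,-21.7,3.2,0,0,0,1],[-3.9,-21.7,3.2,0,0,0,1],[-3.9,-21.7,3.2,0,0,0,1]]]}'; sed -i "s/'red':((0,205,140)/'red':((0,170,120)/" h.py
python3 - <<'E'
from h import *
w=eyes.snapshot("wrist"); p=proj(w,[[555,-89,30]])[0]
c=centre(w,'red',p,30,70); print(p,c); go([c[0],c[1],7],0)
E
```

```text
time: 24.1
tool_pos: [555.3, -89.0, 126.2]
tcp_rot: [-180.0, 0.0, -0.0]
ft_force: [0.9, 0.7, -0.4]
finger_gap: 85.6
grip_force: 0.0
[320.29110943 242.68311227] [567.6 -73.4  19.4  40.6]
shift [ 1.23 -1.55 11.93] turn [-0.     0.    -0.001] t 24.15
```

Run:
```python
from h import *
w=eyes.snapshot("wrist"); h=cv2.cvtColor(w["img"],cv2.COLOR_RGB2HSV)
k=np.zeros(h.shape[:2],np.uint8); cv2.circle(k,(320,243),70,255,-1)
m=(((h[...,0]<=5)|(h[...,0]>=174))&(h[...,1]>125)&(h[...,2]>120)&(k>0)).astype(np.uint8)
b=max(cv2.findContours(m,0,cv2.CHAIN_APPROX_NONE)[0],key=cv2.contourArea)
b=cv2.convexHull(b).reshape(-1,2); print(b.min(0),b.max(0),cv2.fitEllipse(cast(w,b,30)[:,:2].astype(np.float32)))
```

```text
[279 203] [359 281] ((554.326904296875, -87.9002685546875), (60.13264846801758, 61.25741195678711), 90.10366821289062)
```

```bash
python3 -m handwheel '{"series": [[[-0.1,-0.1,5.8,0,0,0,1],[-0.1,-0.1,11.4,0,0,0,1],[-0.1,-0.1,11.9,0,0,0,1],[-0.1,-0.1,11.9,0,0,0,1],[-0.1,-0.1,11.9,0,0,0,1],[-0.1,-0.1,11.9,0,0,0,0.5],[-0.1,-0.1,11.9,0,0,0,0.5],[-0.1,-0.1,11.9,0,0,0,0.5],[-0.1,-0.1,11.9,0,0,0,0.5],[-0.1,-0.1,11.9,0,0,0,0.5]]]}' 40; python3 -m handwheel '{"series": [[[0,0,-5,0,0,0,0.5],[0,0,-11,0,0,0,0.5],[0,0,-12.5,0,0,0,0.5],[0,0,-12.5,0,0,0,0.5],[0,0,-12.5,0,0,0,0.5],[0,0,-12.5,0,0,0,0.5],[0,0,-12.5,0,0,0,0.5]]]}'
python3 - <<'E'
from h import *
go([594.2,-306,130],0)
E
```

```text
time: 25.45
tool_pos: [555.8, -88.1, 9.4]
tcp_rot: [180.0, -0.2, -0.0]
ft_force: [-1.7, 0.0, 8.6]
finger_gap: 59.0
grip_force: 42.0
time: 26.32
tool_pos: [553.4, -87.5, 130.8]
tcp_rot: [-180.0, 0.1, -0.0]
ft_force: [0.3, 0.1, -1.5]
finger_gap: 58.6
grip_force: 44.4
shift [ 4.08 21.85  0.05] turn [-0.001  0.002 -0.   ] t 26.32
```

Offset is 9.4, so seated TCP should be z ≈ 73+9.4 = 82.4.

```bash
python3 -m handwheel '{"series": [[[4,21.8,0,0,0,0,0.5],[4,21.8,0,0,0,0,0.5],[4,21.8,0,0,0,0,0.5],[4,21.8,0,0,0,0,0.5],[4,21.8,1.2,0,0,0,0.5],[4,21.8,2.4,0,0,0,0.5],[4,21.8,2.4,0,0,0,0.5],[4,21.8,2.4,0,0,0,0.5],[4,21.8,2.4,0,0,0,0.5]]]}'; python3 -c "
from h import *
go([594.2,-306,82.4],0)"
```

```text
time: 27.45
tool_pos: [594.8, -305.3, 109.1]
tcp_rot: [180.0, -0.1, 0.0]
ft_force: [0.1, -0.4, -1.0]
finger_gap: 59.0
grip_force: 44.4
shift [-0.06  0.07  2.67] turn [ 0.001 -0.001  0.001] t 27.45
```

```bash
python3 -m handwheel '{"series": [[[-0.05,0.05,1.2,0,0,0,0.5],[-0.05,0.05,2,0,0,0,0.5],[-0.05,0.05,2.4,0,0,0,0.5],[-0.05,0.05,2.6,0,0,0,0.5],[-0.05,0.05,2.7,0,0,0,0.5],[-0.05,0.05,2.7,0,0,0,0.5],[-0.05,0.05,2.7,0,0,0,0.5]]]}'; python3 -m handwheel '{"series": [[[0,0,0.1,0,0,0,0.5],[0,0,0.1,0,0,0,0.5]]]}'
```

```text
time: 28.32
tool_pos: [594.4, -306.4, 82.5]
tcp_rot: [180.0, -0.1, -0.0]
ft_force: [-1.4, 1.8, 5.5]
finger_gap: 58.9
grip_force: 45.0
time: 28.58
tool_pos: [594.6, -306.5, 82.5]
tcp_rot: [180.0, -0.1, -0.0]
ft_force: [-4.8, 3.8, 11.4]
finger_gap: 59.0
grip_force: 45.6
```

```bash
python3 -m handwheel '{"series": [[[0,0,-0.1,0,0,0,0.8],[0,0,-0.2,0,0,0,1],[0,0,-0.2,0,0,0,1],[0,0,-4,0,0,0,1],[0,0,-9,0,0,0,1],[0,0,-9,0,0,0,1],[0,0,-9,0,0,0,1],[0,0,-9,0,0,0,1],[0,0,-9,0,0,0,1]]]}'
python3 - <<'E'
from h import *
w=eyes.snapshot("wrist"); h=cv2.cvtColor(w["img"],cv2.COLOR_RGB2HSV); p=proj(w,[[594.5,-306,103]])[0]
k=np.zeros(h.shape[:2],np.uint8); cv2.circle(k,tuple(int(v) for v in p),100,255,-1)
m=(((h[...,0]<=5)|(h[...,0]>=174))&(h[...,1]>125)&(h[...,2]>120)&(k>0)).astype(np.uint8)
b=max(cv2.findContours(m,0,cv2.CHAIN_APPROX_NONE)[0],key=cv2.contourArea)
b=cv2.convexHull(b).reshape(-1,2); print(p,b.min(0),b.max(0),cv2.fitEllipse(cast(w,b,103)[:,:2].astype(np.float32)))
s=eyes.snapshot("side")
cv2.imwrite("pics/s8.png",np.hstack([cv2.resize(s["img"][90:220,280:410],(390,390),interpolation=2),cv2.resize(w["img"],(400,390))])[:,:,::-1])
go([433,115.5,140],0)
E
```

```text
time: 29.7
tool_pos: [593.0, -305.8, 168.5]
tcp_rot: [-179.9, 0.1, -0.0]
ft_force: [0.0, -0.1, -0.9]
finger_gap: 85.3
grip_force: 0.0
[320.79850548 253.09209561] [277 209] [367 296] ((593.483154296875, -306.6920471191406), (59.499698638916016, 61.25421905517578), 91.43512725830078)
shift [-16.04 -42.14   2.98] turn [-0.001  0.001 -0.   ] t 29.8
```

View pics/s8.png

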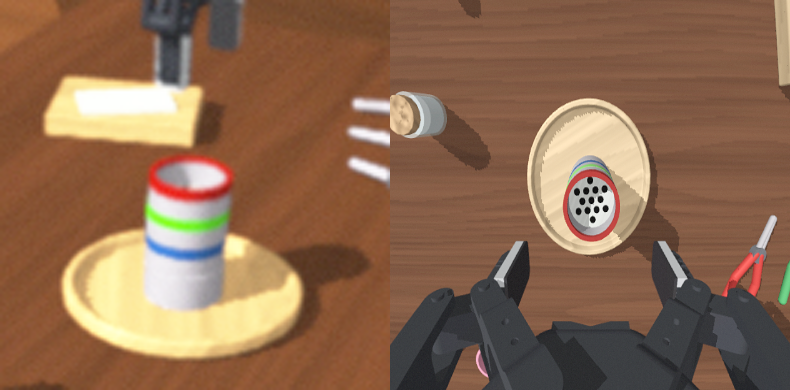

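The stack is straight: the red, green and blue bands sit one above the other in the side crop at x≈187, and the red rim centre is (593.5,-306.7). Now the lid.

```bash
python3 -m handwheel '{"series": [[[-16,-42.1,3,0,0,0,1],[-16,-42.1,3,0,0,0,1],[-16,-42.1,3,0,0,0,1],[-16,-42.1,3,0,0,0,1],[-16,-42.1,3,0,0,0,1],[-16,-42.1,3,0,0,0,1],[-16,-42.1,3,0,0,0,1],[-16,-42.1,3,0,0,0,1],[-16,-42.1,3,0,0,0,1],[-16,-42.1,3,0,0,0,1],[-16,-42.1,3,0,0,0,1],[-16,-42.1,3,0,0,0,1]]]}'
python3 - <<'E'
from h import *
w=eyes.snapshot("wrist"); p=proj(w,[[433,115.5,11]])[0]; print(p)
h=cv2.cvtColor(w["img"],cv2.COLOR_RGB2HSV); print(h[int(p[1])+22,int(p[0])],h[int(p[1])-22,int(p[0])])
cv2.imwrite("pics/w9.png",w["img"][:,:,::-1])
HSV['brass']=((18,90,100),(32,255,255)); c=centre(w,'brass',p,11,60); print(c)
go([c[0],c[1],16],0)
E
```

```text
time: 31.3
tool_pos: [434.3, 113.9, 140.3]
tcp_rot: [180.0, 0.0, -0.1]
ft_force: [-0.3, -0.6, 1.0]
finger_gap: 85.2
grip_force: 0.0
[318.3919508  232.64853489]
[ 20 107 241] [ 21 100 246]
[430.9 114.7  58.9  59.7]
shift [-0.32 -0.07 12.43] turn [ 0.     0.    -0.002] t 31.35
```

View pics/w9.png

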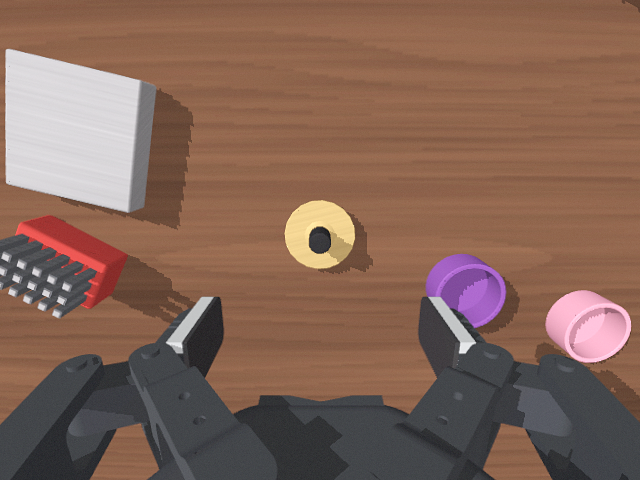

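Lid disc is at (320,235) with its knob at (320,240), and the space around it is clear. I grip the knob.

```bash
python3 -m handwheel '{"series": [[[-0.3,-0.1,5.8,0,0,0,0.5],[-0.3,-0.1,11.5,0,0,0,0.5],[-0.3,-0.1,12.3,0,0,0,0.5],[-0.3,-0.1,12.3,0,0,0,0.5],[-0.3,-0.1,12.3,0,0,0,0.5],[-0.3,-0.1,12.3,0,0,0,0.3],[-0.3,-0.1,12.3,0,0,0,0.05],[-0.3,-0.1,12.3,0,0,0,0.05],[-0.3,-0.1,12.3,0,0,0,0.05],[-0.3,-0.1,12.3,0,0,0,0.05],[-0.3,-0.1,12.3,0,0,0,0.05],[-0.3,-0.1,12.3,0,0,0,0.05]]]}' 40; python3 -m handwheel '{"series": [[[0,0,-6,0,0,0,0.05],[0,0,-12,0,0,0,0.05],[0,0,-15,0,0,0,0.05],[0,0,-15,0,0,0,0.05],[0,0,-15,0,0,0,0.05],[0,0,-15,0,0,0,0.05],[0,0,-15,0,0,0,0.05]]]}'
python3 - <<'E'
from h import *
go([593.8,-306.5,165],0)
w=eyes.snapshot("wrist"); z=status.sense()["tool_pos"][2]
HSV['brass']=((18,90,100),(32,255,255)); print(centre(w,'brass',(320,320),z-5,130))
cv2.imwrite("pics/w10.png",w["img"][:,:,::-1])
E
```

```text
time: 32.85
tool_pos: [432.3, 116.1, 19.1]
tcp_rot: [-180.0, -0.2, -0.0]
ft_force: [-1.5, -0.2, 8.8]
finger_gap: 16.3
grip_force: 38.8
time: 33.72
tool_pos: [430.0, 115.7, 165.9]
tcp_rot: [180.0, 0.1, -0.0]
ft_force: [-0.2, 0.1, -0.6]
finger_gap: 16.2
grip_force: 39.3
shift [16.39 42.21  0.07] turn [ 0.     0.003 -0.   ] t 33.73
[430.2 115.6  57.5  59.2]
```

View pics/w10.png

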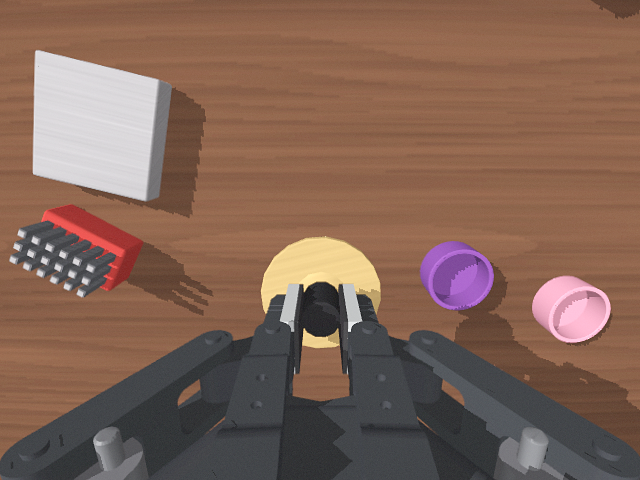

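Lid is held level by its knob at (321,308). Seated TCP should be z ≈ 96+19.1 = 115.

```bash
python3 -m handwheel '{"series": [[[16.4,42.2,0,0,0,0,0.05],[16.4,42.2,0,0,0,0,0.05],[16.4,42.2,0,0,0,0,0.05],[16.4,42.2,0,0,0,0,0.05],[16.4,42.2,0,0,0,0,0.05],[16.4,42.2,0,0,0,0,0.05],[16.4,42.2,0,0,0,0,0.05],[16.4,42.2,0,0,0,0,0.05],[16.4,42.2,1.5,0,0,0,0.05],[16.4,42.2,2.5,0,0,0,0.05],[16.4,42.2,2.5,0,0,0,0.05],[16.4,42.2,2.5,0,0,0,0.05]]]}';  python3 -m handwheel '{"series": [[[0,0,0,0,0,0,0.05],[0,0,0,0,0,0,0.05],[0,0,0,0,0,0,0.05]]]}'
python3 - <<'E'
from h import *
go([593.5,-306.7,115],0)
w=eyes.snapshot("wrist"); z=status.sense()["tool_pos"][2]
HSV['brass']=((18,90,100),(32,255,255)); print(centre(w,'brass',(320,300),z-8,75))
s=eyes.snapshot("side")
cv2.imwrite("pics/s11.png",np.hstack([cv2.resize(s["img"][90:220,280:410],(390,390),interpolation=2),cv2.resize(w["img"],(400,390))])[:,:,::-1])
E
```

```text
time: 35.28
tool_pos: [594.9, -305.2, 142.7]
tcp_rot: [180.0, -0.0, 0.1]
ft_force: [-0.1, -0.6, 0.1]
finger_gap: 16.2
grip_force: 39.5
time: 35.65
tool_pos: [594.9, -306.3, 142.6]
tcp_rot: [180.0, -0.0, -0.0]
ft_force: [-0.4, -0.5, -1.4]
finger_gap: 16.0
grip_force: 39.5
shift [-0.14  0.04  2.76] turn [ 0. -0. -0.] t 35.65
[ 593.7 -306.5   58.9   59.9]
```

View pics/s11.png

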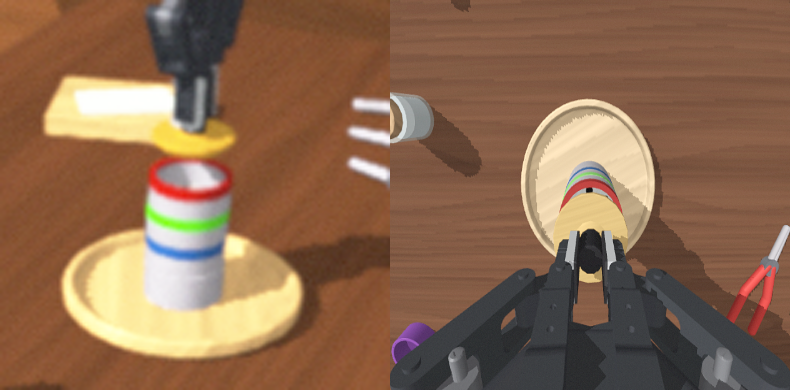

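In the side crop the lid (192,137) is over the red rim (190,178), and both measurements agree within 1 mm. I lower it.

```bash
python3 -m handwheel '{"series": [[[-0.05,0,1.2,0,0,0,0.05],[-0.05,0,2,0,0,0,0.05],[-0.05,0,2.4,0,0,0,0.05],[-0.05,0,2.6,0,0,0,0.05],[-0.05,0,2.8,0,0,0,0.05],[-0.05,0,2.8,0,0,0,0.05],[-0.05,0,2.8,0,0,0,0.05]]]}'; python3 -m handwheel '{"series": [[[0,0,0.1,0,0,0,0.05],[0,0,0.1,0,0,0,0.05]]]}'
```

```text
time: 36.62
tool_pos: [594.8, -306.5, 115.2]
tcp_rot: [180.0, -0.1, -0.0]
ft_force: [0.2, 0.2, 3.5]
finger_gap: 16.0
grip_force: 39.9
time: 36.88
tool_pos: [595.0, -306.6, 115.2]
tcp_rot: [179.9, -0.1, -0.0]
ft_force: [-1.9, 1.9, 9.4]
finger_gap: 16.4
grip_force: 40.4
```

Seated at 115.2. I release, rise, clear away and check.

```bash
python3 -m handwheel '{"series": [[[0,0,-0.1,0,0,0,0.4],[0,0,-0.2,0,0,0,0.5],[0,0,-0.2,0,0,0,0.5],[0,0,-0.2,0,0,0,0.5],[0,0,-4,0,0,0,0.5],[0,0,-9,0,0,0,0.5],[-4,-5,-10,0,0,0,0.5],[-8,-10,-10,0,0,0,0.5],[-12,-14,-10,0,0,0,0.5],[-12,-14,-10,0,0,0,0.5],[-12,-14,-10,0,0,0,0.5],[-12,-14,-10,0,0,0,0.5]]]}'
python3 - <<'E'
from h import *
s=eyes.snapshot("side");t=eyes.snapshot("top")
cv2.imwrite("pics/f.png",np.hstack([cv2.resize(s["img"][90:220,280:410],(390,390),interpolation=2),cv2.resize(t["img"][60:350,120:540],(400,390))])[:,:,::-1])
E
```

```text
time: 38.38
tool_pos: [475.4, -167.2, 213.9]
tcp_rot: [180.0, -0.1, -0.0]
ft_force: [0.6, 0.1, 0.3]
finger_gap: 42.6
grip_force: 0.0
```

View pics/f.png

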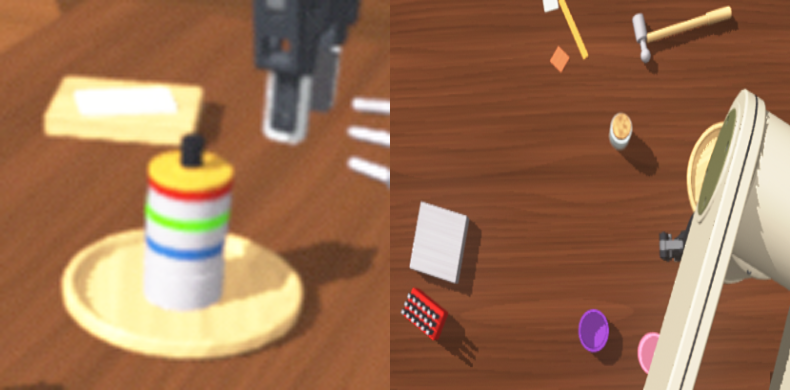

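The lid is flush at (190,172) in the side crop and the stack is straight in the tray. The jar, block and case are where they were. Handing in.

```bash
python3 -c "
from bench import r
print(r.hand_in())"
```

```text
the job is handed in; nothing more can be done
None
```

The sieve set stands assembled in the middle of the tray, in order pan, blue, green, red, lid, each one fully home; the jar, bench block and punch case were left alone, and I handed the job in after about 38 s.

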